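# Clip the swivel shelf onto its post stand

## Robot

A 6-joint arm with a two-finger parallel gripper is mounted at the origin on the work surface. World frame = base frame: x ahead of the robot, y to its left, z up, the work surface at z = 0. Lengths are in m, angles in rad, forces in N, time in s.
With the tool pointing down it reaches from about 0.25 to 0.85 m from the base axis. Payload 12.5 kg.
Tool frame: the origin (TCP) lies midway between the tips of the shut fingers; the grasp point (between the pads) lies arm.pinch_z behind it (arm.pinch_z is the distance from the TCP to the grasp point, in m); x points along the fingers, z is the direction in which the jaws open and shut, and the axes are right-handed (so a half turn about x gives the same grasp; the last joint's range is limited). The gripper opens to 93 mm and grips with 3 to 60 N. Pads are 15 mm wide; open, the fingers measure 128 mm over their backs; the gripper's body (75 mm by 188 mm) begins 65 mm behind the grasp point.
Start: joints at [1.063, 0.351, 1.652, -0, 1.139, -0.085], TCP at [0.226, 0.502, 0.219] pointing down, gripper open.
Joint ranges: [-2.75, 2.75], [-0.79, 2.1], [0.01, 2.65], [-1.57, 4.71], [0.07, 3.14], [-2.87, 2.87]. Speed limits (rad/s): [2.22, 2.22, 2.79, 3.14, 3.14, 3.14].

## Interface

Orientations are given as [roll, pitch, yaw] about the fixed x, y, z axes, in that order (R = Rz(yaw) Ry(pitch) Rx(roll)).
In Python, from cell import arm, eyes, ticket gives the robot as it stands.
- The arm moves only by the tool apply_moves, never from a script. Its argument "rows" is a list of rows, each a list of 4 numbers: the shift along the world's x, y, z in m, then the turn about the world's z in degrees. In form: [[x, y, z, yaw], ...]. A call has 1 to 12 rows; each row is the pose to reach, as a shift and turn from the pose commanded when the call began; what a row does not reach only later rows make up. A row lasts 1/10 s, in which the tool goes at most 50 mm and 8.59 degrees, less where a joint would pass 70% of its speed; a pose out of reach is approached as far as the arm can. A call with a gripper value outside its range is refused whole. "hand" is the opening, from 0 (shut) to 1 (fully open), set as the call begins (left out, the last holds). The fingers move at their own pace and stop on an object; "grip_force" is the grip in N (left out, the last holds). Time passes only in rows, so rows that repeat a pose let the fingers close. It gives the time, the measured TCP pose, the force and the opening at its end, in the units of the state.
- arm.get_obs(): the state, without advancing time (a new reading comes with each control period).
- eyes.grab_frame(name): name is "side" or "top"; returns (picture, depth): 384x512x3 uint8, red, green, blue; 384x512 float32, m along the optical axis (not along the pixel's ray), 0 where there is no reading.
- eyes.get_calibration(name): a dict with "fx", "fy", "cx", "cy" (pixels), "world_to_cam" (4x4, takes a point from world to camera coordinates). Camera axes: x right, y up, looking along -z (the intrinsics and any distortion apply to the point x, -y, -z); pixel columns grow to the right and rows downward; lengths in m; the calibration is good to about 2 mm. A picture is of the moment at which its call begins. get_calibration takes no time and is no camera call.
- ticket.close_job(): hands the job in, once; it reports no verdict.
Trained networks look in the newest picture that a camera, given by its name, has taken for a name from the list of things; names that differ only in an ending like _2 or _b are one class to them, and where a whole thing is asked for, a point or a joint stands for the part that bears it (a point fixed in the world has none). Each returns a list of dicts, best first, with "score" (0 to 1); they miss things now and then, are a little off and sometimes report something else, mostly with a low value. They report only what shows in the picture. A call takes as long as a camera call. They do not tell look-alikes from the thing itself.
- eyes.regions_of(label, camera): "mask" (384x512 bool, what is visible of it) and "bbox" ([left, top, right, bottom] in pixels, round what is visible of it).
The state is a dict: "time": time; "joint_pos": joint angles; "qvel": joint speeds; "tau": joint torques, N m; "tool_pos": TCP position; "eef_rot": TCP orientation; "force": force on the tool from outside, world axes, zero at the start; "wrist_torque": the same for the moment, N m; "grip_width": opening from 0.0 (shut) to 1.0 (fully open).
Only numpy, scipy, OpenCV 4.12 (cv2) and the standard library are available. Lean on these libraries where they do the work, as an engineer would, in place of code of your own. Each camera call takes 0.05 s, during which the arm holds its last target.

## Task

Press the shelf with the tempo box down its post until its hub is fully home on the shoulder and the groove above it is clear. Then take the yellow spring clip from the blue tray and push it sideways, flat on the hub, into the groove until it is fully home around the post; finish with a firm press of about 20 N against its stop so that you feel it is seated, then let go. Never push harder than about 25 N, and leave the screwdriver, spare knob and headphones where they are.

Things in the scene. Friction and masses are not known exactly. Their poses are not given: they have to be found in the camera images.
- post: Upright steel post, 30 mm in diameter, of a tabletop stand; it carries the shelf and is clamped at a height that differs each time. Origin on its axis, 0 to 20 mm above the table; its top is 122 mm above the origin. z up; x points along the shelf, so the post is free to approach from -x.
- groove (a point): Centre of the one groove round the post, on its axis, 103.75 mm above the post's origin and so 104 to 124 mm above the table. The groove's floor is 22 mm in diameter; it is 7.5 mm wide and the post is 30 mm thick again above it for 14.5 mm. Axes as the post's.
- shelf (a joint): Height (m) of the swivel shelf above home; 0 is home, on a rigid shoulder of the post. It starts 12 to 17 mm up with its hub covering the groove. Its tight bush holds it wherever it is left; a push of about 10 N down on the hub moves it.
- hub_top (a point): Centre of the flat top of the shelf's black hub, a disc 76 mm across round the post. Home, it is 1 mm above the groove's lower edge, so a clip slid flat on it enters the groove with 1.5 mm to spare above. Axes as the post's. The shelf's plate, lower than the hub's top, is 120 mm wide and reaches 200 mm to +x; its tempo box stands 101 to 189 mm from the post's axis, 30 mm above the hub's top.
- clip: The yellow plastic spring clip: a horseshoe 5 mm thick, 37 mm wide, 65 mm long, about 35 g, lying flat in the tray with its lug up. Origin at the underside, below the bore's centre; z up, x towards the mouth.
- clip_bore (a point): Centre of the clip's open bore, 2.5 mm above its underside. Its sides, 20 mm apart when slack, grip the groove's floor, so the clip stays where it is left. Fully home, this point is on the post's axis and the closed end of the bore stands hard against the groove's floor.
- clip_mouth (a point): Middle of the clip's mouth, 9 mm ahead (+x) of the bore's centre: 17 mm between two round bumps on its sprung jaws; lead-ins flare to the tips, 18 mm ahead of the bore's centre. Pushed on, the jaws spread under about 10 N and spring in past the middle of the post; the bore's sides then drag with 5 to 10 N over the last 3 mm before the hard stop.
- clip_lug (a point): Centre of the clip's upright finger lug, where it is gripped: 16 mm long (clip x), 12 mm wide (clip y), reaching from the clip's 5 mm thick bridge to 34.5 mm above its underside. This point is 19.5 mm above the underside and 36 mm behind (-x) the bore's centre. Axes as the clip's.
- stand: Fixed foot of that stand: dark round base 160 mm across, 16 mm high, with a tube and black clamp collar to 52 mm above the table, and a small thumb screw. Origin at table level on the post's axis.
- tray: Fixed shallow blue parts tray, 150 x 120 mm, rim 9 mm high, walls and floor 3 mm thick; origin at the centre of its underside. The clip starts on its floor.
- screwdriver: Loose screwdriver, 170 mm long, lying on the table; leave it alone.
- spare_knob: Loose black control knob, 28 mm across and 18 mm high, on the table; leave it alone.
- headphones: Loose black headphones lying flat, 226 mm wide, 33 mm high; leave them alone.
- bridge: The closed end of the clip's bore, which stops hard against the groove's floor when the clip is fully home. Origin at the underside, 11 mm behind (-x) the bore's centre; axes as the clip's.
There are look-alikes about, which are no part of the job. Of the things that look like the clip, the middle-sized one is meant.

How it is judged:
By the outcome, as a careful person would: the job done as asked, in the order asked, and still so for the second after the job is handed in, with the robot touching nothing.
It also fails if it takes over 70 s, if anything falls off the work surface, if the arm or the gripper's body presses on something with over 40 N, if the wrist force passes 120 N, or if a joint passes its speed limit or range.

## Working session

There is one attempt and no reset: what is moved stays moved. The work goes in short steps, Python scripts to look and compute and a tool call to move; the robot and the scene stay as the last step left them, time stands still between calls to the robot, and variables do not carry over. Pictures are saved under pics/ and viewed, and the job is handed in when it is done.

Besides the shell and the picture viewer there is one more tool, called after "Emit:" in YAML: its name, and indented under it one key for each argument. apply_moves: Moves the arm, as the interface text tells. Its arguments: {"type":"object","properties":{"rows":{"type":"array","items":{"type":"array","items":{"type":"number"}}},"hand":{"type":"number"},"grip_force":{"type":"number"}},"required":["rows"]}

```bash
mkdir -p pics; ls
cat > h.py <<'E'
import numpy as np, cv2
from cell import arm, eyes, ticket
def inv(name,u,v,d):
    c=eyes.get_calibration(name); T=np.linalg.inv(np.array(c['world_to_cam']))
    x=(u-c['cx'])/c['fx']*d; y=(v-c['cy'])/c['fy']*d
    P=np.stack([x,-y,-d,np.ones_like(d)],-1)
    return (P@T.T)[...,:3]
def cloud(name,dep):
    v,u=np.mgrid[:dep.shape[0],:dep.shape[1]].astype(float)
    return inv(name,u,v,dep.astype(float))
def proj(name,p):
    c=eyes.get_calibration(name); q=np.array(c['world_to_cam'])@np.append(p,1)
    return c['cx']+c['fx']*q[0]/-q[2], c['cy']+c['fy']*-q[1]/-q[2]
E
python3 - <<'E'
from h import *
print(arm.get_obs(), arm.pinch_z)
for n in ['side','top']:
    p,d=eyes.grab_frame(n); cv2.imwrite(f'pics/{n}0.png',p[:,:,::-1]); np.save(f'{n}0.npy',d)
    c=eyes.get_calibration(n); print(n,c)
E
```

```text
pics
{'time': 0.0, 'joint_pos': array([ 1.06340222e+00,  3.51225975e-01,  1.65241097e+00, -1.43530952e-05,
        1.13910729e+00, -8.45951249e-02]), 'qvel': array([-0.00104571, -0.00132647, -0.00058591,  0.00066233, -0.0005309 ,
       -0.00019866]), 'tau': array([ 3.81551959e-03, -4.97322893e+01, -2.85253465e+01,  7.01129995e-02,
        2.56020814e-02, -1.03104094e-04]), 'tool_pos': array([0.22548435, 0.50128038, 0.21811204]), 'eef_rot': array([ 3.06831142,  1.56964467, -2.06687053]), 'force': array([-0.42782452, -0.33411109,  0.63414061]), 'wrist_torque': array([-0.00772869, -0.02099313, -0.03121987]), 'grip_width': 0.9977678440176512} 0.0188
side {'fx': 376.4347566502211, 'fy': 376.4347566502211, 'cx': 256.32955853558354, 'cy': 191.8519456486376, 'world_to_cam': array([[ 0.88957399, -0.45623567,  0.02251937, -0.49497947],
       [ 0.24561855,  0.51931185,  0.81852717, -0.14295359],
       [-0.38513587, -0.72260931,  0.57402626, -0.79253219],
       [ 0.        ,  0.        ,  0.        ,  1.        ]])}
top {'fx': 446.31938382591534, 'fy': 446.31938382591534, 'cx': 257.86792712638686, 'cy': 181.18474480026293, 'world_to_cam': array([[-0.06779232, -0.99769401,  0.00329748, -0.0787792 ],
       [ 0.97089609, -0.06520976,  0.23045277, -0.52208038],
       [-0.22970632,  0.01882444,  0.97307792, -0.97637366],
       [ 0.        ,  0.        ,  0.        ,  1.        ]])}
```

View pics/side0.png

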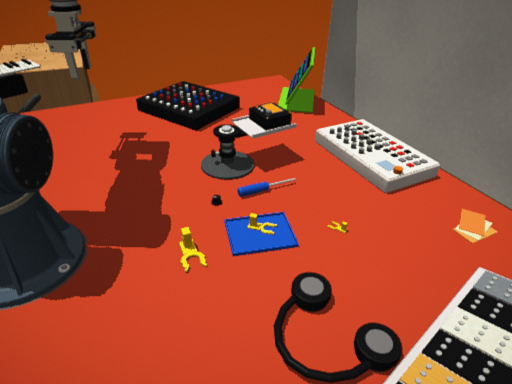

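View pics/top0.png

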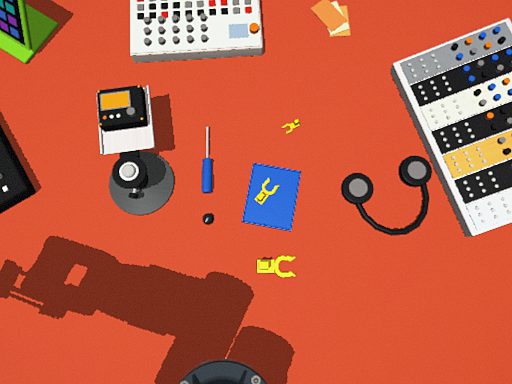

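Run:
```python
from h import *
for cam in ['side','top']:
    d=np.load(f'{cam}0.npy'); C=cloud(cam,d)
    for l in ['clip','tray','post','hub_top','clip_lug','stand']:
        for r in eyes.regions_of(l,cam):
            m=r['mask']&(d>0); P=C[m]
            print(cam,l,round(r['score'],2),r['bbox'],m.sum(),P.min(0).round(3) if len(P) else '',P.max(0).round(3) if len(P) else '',np.median(P,0).round(3) if len(P) else '')
```

```text
side clip 0.59 [179.3, 228.6, 209.0, 270.5] 547 [ 0.298 -0.189 -0.002] [ 0.35  -0.056  0.051] [ 0.324 -0.131  0.007]
side clip 0.58 [249.9, 215.6, 278.7, 234.2] 275 [ 0.474 -0.161 -0.   ] [ 0.539 -0.069  0.04 ] [ 0.496 -0.125  0.009]
side tray 0.95 [223.6, 215.2, 296.4, 256.1] 2038 [ 0.405 -0.219 -0.001] [ 0.576 -0.071  0.012] [ 0.483 -0.154  0.004]
side post 0.82 [213.3, 103.3, 298.1, 153.7] 1913 [ 0.509  0.115 -0.001] [0.879 0.482 0.16 ] [0.646 0.157 0.117]
side hub_top 0.8 [211.9, 100.4, 296.9, 141.1] 1680 [ 0.509  0.115 -0.   ] [0.879 0.478 0.16 ] [0.649 0.155 0.117]
side clip_lug 0.74 [247.9, 215.4, 274.8, 234.7] 214 [ 0.476 -0.158  0.002] [ 0.531 -0.099  0.04 ] [ 0.492 -0.124  0.009]
side clip_lug 0.64 [179.2, 224.0, 205.7, 272.9] 531 [ 0.298 -0.189 -0.002] [ 0.348 -0.06   0.051] [ 0.324 -0.132  0.007]
side clip_lug 0.53 [211.3, 99.0, 298.5, 143.1] 1840 [ 0.509  0.115 -0.001] [0.928 0.556 0.16 ] [0.649 0.156 0.117]
side clip_lug 0.4 [331.5, 224.3, 346.6, 233.7] 138 [ 0.651 -0.228 -0.   ] [ 0.691 -0.186  0.026] [ 0.671 -0.213  0.004]
side stand 0.94 [200.7, 146.0, 255.4, 180.5] 
[... 299 characters left out ...]
top clip 0.59 [256.5, 254.3, 297.0, 281.1] 440 [ 0.295 -0.188 -0.004] [ 0.346 -0.098  0.051] [ 0.322 -0.139  0.006]
top tray 0.94 [240.0, 163.7, 304.3, 232.6] 2785 [ 0.404 -0.221 -0.005] [ 0.573 -0.07   0.013] [ 0.485 -0.147  0.002]
top post 0.83 [93.8, 86.0, 152.4, 192.1] 4400 [ 0.507  0.116 -0.006] [0.803 0.247 0.16 ] [0.644 0.173 0.116]
top clip_lug 0.65 [256.3, 254.8, 295.2, 279.4] 435 [ 0.295 -0.185 -0.005] [ 0.344 -0.098  0.051] [ 0.323 -0.137  0.006]
top clip_lug 0.47 [256.0, 177.7, 276.8, 203.4] 210 [ 0.473 -0.161 -0.   ] [ 0.535 -0.105  0.043] [ 0.498 -0.127  0.008]
top clip_lug 0.46 [292.7, 121.5, 297.4, 127.6] 40 [ 0.662 -0.224 -0.002] [ 0.674 -0.206  0.025] [ 0.669 -0.215  0.003]
```

Clip candidates in the top view are a large one at (275,266), a small one at (292,126) and a middle-sized one in the blue tray at (266,191). I choose the tray one. Next I'll check it in a close crop and measure it.

Run:
```python
from h import *
t=cv2.imread('pics/top0.png'); s=cv2.imread('pics/side0.png')
a=cv2.resize(t[155:240,235:310],(400,453),interpolation=cv2.INTER_CUBIC); b=cv2.resize(s[205:262,215:305],(400,253),interpolation=cv2.INTER_CUBIC)
o=np.zeros((453,800,3),np.uint8); o[:,:400]=a; o[:253,400:]=b; cv2.imwrite('pics/crop1.png',o)
a=cv2.resize(t[80:220,85:185],(400,560)); b=cv2.resize(s[95:185,195:305],(400,327)); o=np.zeros((560,800,3),np.uint8); o[:,:400]=a;o[:327,400:]=b; cv2.imwrite('pics/crop2.png',o)
for n,box in [('top',(155,240,235,310)),('side',(205,262,215,305))]:
    img=t if n=='top' else s; d=np.load(n+'0.npy'); C=cloud(n,d)
    hsv=cv2.cvtColor(img,cv2.COLOR_BGR2HSV); m=(hsv[...,0]>20)&(hsv[...,0]<36)&(hsv[...,1]>120)
    M=np.zeros_like(m); M[box[0]:box[1],box[2]:box[3]]=m[box[0]:box[1],box[2]:box[3]]
    P=C[M&(d>0)]
    flat=P[(P[:,2]<.014)&(P[:,2]>.004)]; lug=P[P[:,2]>.03]
    print(n,len(P),'z',np.percentile(P[:,2],[5,50,95]).round(4),'lugtop',len(lug),lug.mean(0).round(4))
    r=cv2.minAreaRect((flat[:,:2]*1000).astype(np.float32)); print('flat rect',r, cv2.boxPoints(r).round(1).tolist())
    if n=='top':
        for p in P[np.argsort(P[:,0])]: print(p.round(3).tolist(),end=' ')
    # tops: post/hub
    Q=C[(d>0)]; Q=Q[(abs(Q[:,0]-.545)<.06)&(abs(Q[:,1]-.18)<.07)]
    h,e=np.histogram(Q[:,2],bins=np.arange(0,.17,.002)); print(); print([(round(e[i],3),h[i]) for i in range(len(h)) if h[i]>5])
```

```text
top 171 z [0.0036 0.0077 0.0375] lugtop 35 [ 0.4845 -0.1167  0.0363]
flat rect ((500.6849365234375, -132.2766571044922), (33.46629333496094, 62.62583541870117), 51.130615234375) [[465.79998779296875, -125.69999694824219], [514.5999755859375, -165.0], [535.5999755859375, -138.89999389648438], [486.79998779296875, -99.5999984741211]]
[0.473, -0.116, 0.01] [0.474, -0.119, 0.006] [0.476, -0.121, 0.008] [0.476, -0.116, 0.021] [0.476, -0.116, 0.006] [0.477, -0.119, 0.005] [0.477, -0.114, 0.031] [0.477, -0.114, 0.004] [0.477, -0.114, 0.017] [0.478, -0.116, 0.038] [0.478, -0.114, 0.036] [0.478, -0.124, 0.007] [0.478, -0.121, 0.007] [0.479, -0.119, 0.007] [0.479, -0.119, 0.032] [0.479, -0.112, 0.009] [0.48, -0.112, 0.042] [0.48, -0.116, 0.04] [0.48, -0.112, 0.016] [0.48, -0.124, 0.011] [0.48, -0.119, 0.037] [0.48, -0.126, 0.008] [0.481, -0.114, 0.036] [0.481, -0.11, 0.011] [0.481, -0.122, 0.007] [0.481, -0.11, 0.023] [0.481, -0.121, 0.03] [0.482, -0.11, 0.032] [0.482, -0.107, 0.007] [0.482, -0.121, 0.038] [0.483, -0.117, 0.038] [0.483, -0.119, 0.035] [0.483, -0.112, 0.037] [0.483, -0.11, 0.03
[... 5639 characters left out ...]
64(10)), (np.float64(0.08), np.int64(6)), (np.float64(0.088), np.int64(10)), (np.float64(0.09), np.int64(13)), (np.float64(0.092), np.int64(7)), (np.float64(0.094), np.int64(14)), (np.float64(0.096), np.int64(15)), (np.float64(0.098), np.int64(19)), (np.float64(0.1), np.int64(15)), (np.float64(0.102), np.int64(11)), (np.float64(0.104), np.int64(22)), (np.float64(0.106), np.int64(24)), (np.float64(0.108), np.int64(47)), (np.float64(0.11), np.int64(29)), (np.float64(0.112), np.int64(20)), (np.float64(0.114), np.int64(52)), (np.float64(0.116), np.int64(150)), (np.float64(0.118), np.int64(24)), (np.float64(0.12), np.int64(6)), (np.float64(0.122), np.int64(13)), (np.float64(0.124), np.int64(30))]
```

View pics/crop1.png

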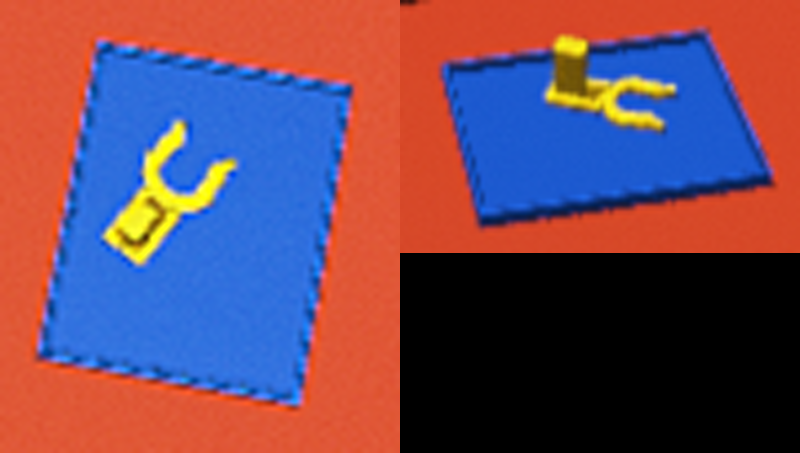

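View pics/crop2.png

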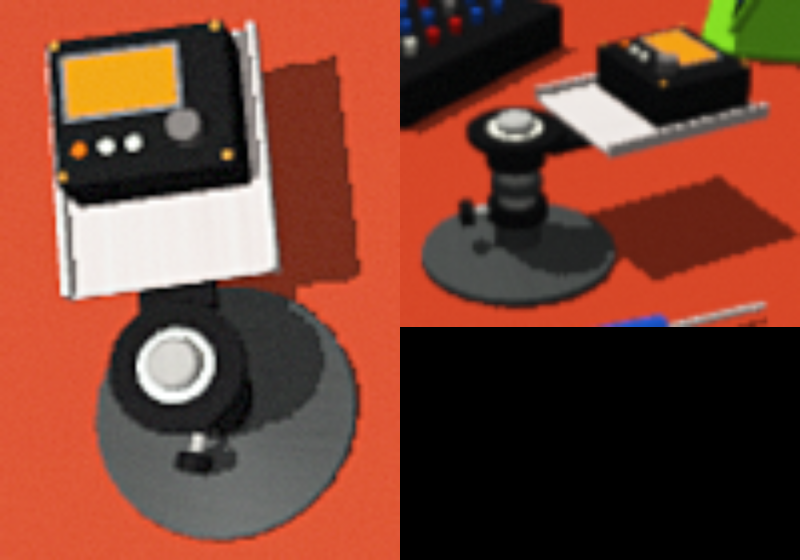

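Run:
```python
from h import *
for n,(u0,v0) in [('top',(128.5,171)),('side',(227,130))]:
    img=cv2.imread(f'pics/{n}0.png'); d=np.load(n+'0.npy'); C=cloud(n,d)
    hsv=cv2.cvtColor(img,cv2.COLOR_BGR2HSV).astype(int)
    print(n); v0=int(v0)
    for v in range(v0-12,v0+13,2): print(v,[(int(hsv[v,u,2]),int(round(C[v,u,2]*1000))) for u in range(int(u0)-18,int(u0)+19,3)])
    # white plate points
    m=(hsv[...,2]>190)&(hsv[...,1]<50)&(d>0)&(C[...,0]>.58)&(C[...,0]<.8)&(abs(C[...,1]-.18)<.1)&(C[...,2]>.07)&(C[...,2]<.13)
    P=C[m]; print(len(P),P[:,2].mean()); r=cv2.minAreaRect((P[:,:2]*1000).astype(np.float32)); print(r,cv2.boxPoints(r).tolist())
    m=(hsv[...,2]<60)&(d>0)&(C[...,2]>.095)&(C[...,0]<.605)&(C[...,0]>.48)&(abs(C[...,1]-.18)<.07)
    P=C[m];print(len(P),np.median(P,0)); print(cv2.minEnclosingCircle((P[:,:2]*1000).astype(np.float32)))
    m=(hsv[...,2]>110)&(hsv[...,1]<60)&(d>0)&(C[...,2]>.1)&(C[...,0]<.59)&(C[...,0]>.48)&(abs(C[...,1]-.18)<.07)
    P=C[m];print('light',len(P),P.mean(0),np.percentile(P[:,2],[10,50,90])); print(cv2.minEnclosingCircle((P[:,:2]*1000).astype(np.float32)))
```

```text
top
159 [(223, -1), (223, -1), (234, -1), (32, 114), (30, 115), (35, 115), (34, 114), (38, 114), (36, 112), (33, 114), (28, 114), (51, 10), (53, 4)]
161 [(223, -1), (226, -2), (138, 118), (32, 113), (36, 117), (21, 114), (88, 115), (45, 114), (25, 116), (36, 118), (29, 116), (45, 12), (54, 8)]
163 [(223, -4), (239, -2), (28, 116), (32, 118), (16, 115), (217, 115), (255, 116), (255, 119), (171, 115), (30, 115), (41, 113), (30, 114), (51, 11)]
165 [(224, -1), (145, 117), (36, 114), (32, 113), (226, 113), (184, 118), (202, 121), (147, 122), (255, 116), (48, 114), (36, 113), (34, 114), (48, 15)]
167 [(225, -4), (102, 115), (35, 119), (34, 114), (234, 119), (220, 117), (218, 125), (225, 125), (122, 117), (229, 114), (35, 112), (42, 115), (40, 12)]
169 [(230, -2), (29, 118), (38, 117), (144, 120), (204, 125), (214, 123), (218, 121), (216, 123), (114, 118), (255, 116), (33, 117), (38, 114), (30, 16)]
171 [(235, -1), (33, 116), (37, 114), (255, 116), (203, 123), (215, 123), (217, 125), (214, 122), (111, 120), (255, 115), (32, 113), (35, 114), (28, 106)]
173 [(215, -1), (36, 116), (37, 111), 
[... 3088 characters left out ...]
(219, 0), (216, 2), (215, -1), (216, 0)]
142 [(215, 1), (215, 3), (215, 3), (216, 583), (26, 75), (15, 88), (15, 89), (21, 89), (99, 75), (216, 2), (215, 2), (215, 2), (216, 1)]
285 0.10910263290823466
((622.3524780273438, 176.57766723632812), (53.263526916503906, 119.55965423583984), 4.570037841796875) [[591.042236328125, 234.04547119140625], [600.5684814453125, 114.8659439086914], [653.6627197265625, 119.10986328125], [644.136474609375, 238.28939819335938]]
228 [0.54420091 0.15249177 0.11444867]
((554.959716796875, 163.85397338867188), 46.29487991333008)
light 95 [0.543171   0.16675032 0.12071671] [0.11620145 0.12108027 0.12535299]
((552.8564453125, 169.81512451171875), 31.306978225708008)
```

Run:
```python
from h import *
from scipy.spatial.transform import Rotation as R
o=arm.get_obs(); M=R.from_euler('xyz',o['eef_rot']).as_matrix(); print(M.round(3)); print('jaw yaw',np.degrees(np.arctan2(M[1,2],M[0,2])))
```

```text
[[ 0.    -0.912  0.41 ]
 [ 0.     0.41   0.912]
 [-1.     0.     0.   ]]
jaw yaw 65.77612163082757
```

Emit:
apply_moves:
  rows:
    - [0.04, -0.03, 0, 5]
    - [0.07, -0.06, 0, 10]
    - [0.1, -0.09, 0, 15]
    - [0.13, -0.12, 0, 20]
    - [0.16, -0.155, 0, 25]
    - [0.19, -0.19, 0, 28.7]
    - [0.22, -0.22, 0, 28.7]
    - [0.25, -0.25, 0, 28.7]
    - [0.28, -0.28, 0, 28.7]
    - [0.305, -0.31, 0, 28.7]
    - [0.319, -0.331, 0, 28.7]
    - [0.319, -0.331, -0.04, 28.7]
  hand: 0.39

```text
time: 1.9
tool_pos: [0.5489, 0.1687, 0.1822]
eef_rot: [-1.474, 1.562, 0.172]
force: [-0.3, 0.8, -1.3]
grip_width: 0.387
```

Emit:
apply_moves:
  rows:
    - [0, 0, 0, 0]
    - [0, 0, 0, 0]
    - [0, 0, 0, 0]

```text
time: 2.2
tool_pos: [0.545, 0.1712, 0.1802]
eef_rot: [-1.419, 1.569, 0.231]
force: [-0.5, -1.0, -0.2]
grip_width: 0.39
```

Run:
```python
from h import *
from scipy.spatial.transform import Rotation as R
o=arm.get_obs(); M=R.from_euler('xyz',o['eef_rot']).as_matrix(); print(o, 'jaw yaw',np.degrees(np.arctan2(M[1,2],M[0,2])))
ps=[]
for n,(a,b,c,e) in [('top',(100,230,80,190)),('side',(60,190,170,300))]:
    p,d=eyes.grab_frame(n); ps.append(cv2.resize(p[a:b,c:e,::-1],(400,400*(b-a)//(e-c)))[:470])
h=max(x.shape[0] for x in ps); cv2.imwrite('pics/pre.png',np.hstack([np.pad(x,((0,h-x.shape[0]),(0,0),(0,0))) for x in ps]))
```

```text
{'time': 2.2, 'joint_pos': array([ 2.22851168e-01,  4.29864627e-01,  1.63629135e+00,  1.61995679e-05,
        1.07371766e+00, -1.42682208e+00]), 'qvel': array([ 0.00123999, -0.00798785, -0.00100906, -0.00102179, -0.00765738,
        0.00034754]), 'tau': array([-3.49522261e-01, -5.18209183e+01, -2.67669797e+01, -1.06219546e-02,
        9.45756538e-02,  1.59000872e-03]), 'tool_pos': array([0.545029  , 0.17119489, 0.18019475]), 'eef_rot': array([-1.41853129,  1.56907725,  0.23113425]), 'force': array([-0.49889234, -1.049329  , -0.1634296 ]), 'wrist_torque': array([ 0.04755396, -0.03440335,  0.02290545]), 'grip_width': 0.39017171178275756} jaw yaw 94.51888560297262
```

View pics/pre.png

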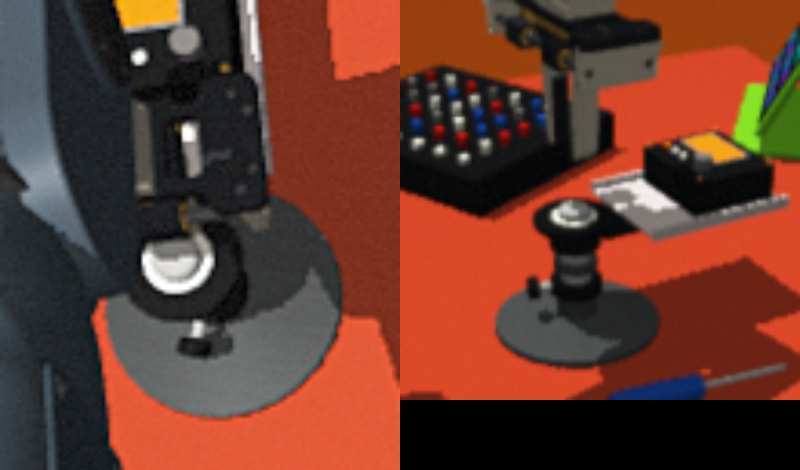

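The tool hangs above the hub with the fingers either side of the post axis. In the side crop they are at (580,110) with the post top at (575,213). Now I'll lower it gently.

Emit:
apply_moves:
  rows:
    - [0, 0, -0.02, 0]
    - [0, 0, -0.04, 0]
    - [0, 0, -0.05, 0]
    - [0, 0, -0.056, 0]
    - [0, 0, -0.06, 0]
    - [0, 0, -0.06, 0]

```text
time: 2.9
tool_pos: [0.5448, 0.1707, 0.1188]
eef_rot: [-1.437, 1.571, 0.212]
force: [-0.1, 0.2, 0.5]
grip_width: 0.388
```

Emit:
apply_moves:
  rows:
    - [0, 0, -0.001, 0]
    - [0, 0, -0.002, 0]
    - [0, 0, -0.003, 0]
    - [0, 0, -0.004, 0]
    - [0, 0, -0.004, 0]

```text
time: 3.4
tool_pos: [0.5449, 0.1706, 0.1155]
eef_rot: [-1.468, 1.57, 0.181]
force: [-1.8, -0.9, 7.6]
grip_width: 0.391
```

Emit:
apply_moves:
  rows:
    - [0, 0, -0.001, 0]
    - [0, 0, -0.002, 0]
    - [0, 0, -0.003, 0]
    - [0, 0, -0.003, 0]

```text
time: 3.8
tool_pos: [0.5449, 0.1706, 0.1126]
eef_rot: [-1.467, 1.57, 0.182]
force: [-3.4, -0.7, 8.9]
grip_width: 0.392
```

Emit:
apply_moves:
  rows:
    - [0, 0, -0.001, 0]
    - [0, 0, -0.002, 0]
    - [0, 0, -0.003, 0]
    - [0, 0, -0.003, 0]

```text
time: 4.2
tool_pos: [0.5449, 0.1706, 0.1096]
eef_rot: [-1.467, 1.57, 0.182]
force: [-2.8, 0.0, 8.4]
grip_width: 0.392
```

Emit:
apply_moves:
  rows:
    - [0, 0, -0.001, 0]
    - [0, 0, -0.002, 0]
    - [0, 0, -0.003, 0]
    - [0, 0, -0.004, 0]
    - [0, 0, -0.004, 0]

```text
time: 4.7
tool_pos: [0.5449, 0.1706, 0.1055]
eef_rot: [-1.487, 1.57, 0.162]
force: [-2.8, -1.7, 7.6]
grip_width: 0.388
```

Emit:
apply_moves:
  rows:
    - [0, 0, -0.0005, 0]
    - [0, 0, -0.001, 0]
    - [0, 0, -0.001, 0]

```text
time: 5.0
tool_pos: [0.5449, 0.1706, 0.1046]
eef_rot: [-1.493, 1.57, 0.156]
force: [-3.4, 0.0, 9.0]
grip_width: 0.39
```

Emit:
apply_moves:
  rows:
    - [0, 0, -0.0004, 0]
    - [0, 0, -0.0008, 0]
    - [0, 0, -0.0008, 0]

```text
time: 5.3
tool_pos: [0.5449, 0.1706, 0.1038]
eef_rot: [-1.465, 1.57, 0.184]
force: [-3.1, -0.6, 9.8]
grip_width: 0.392
```

Emit:
apply_moves:
  rows:
    - [0, 0, -0.0002, 0]
    - [0, 0, -0.0004, 0]
    - [0, 0, -0.0004, 0]

```text
time: 5.6
tool_pos: [0.5449, 0.1706, 0.1036]
eef_rot: [-1.473, 1.57, 0.176]
force: [-4.9, -0.1, 11.4]
grip_width: 0.391
```

Emit:
apply_moves:
  rows:
    - [0, 0, -0.0002, 0]
    - [0, 0, -0.0004, 0]
    - [0, 0, -0.0004, 0]

```text
time: 5.9
tool_pos: [0.5449, 0.1706, 0.1036]
eef_rot: [-1.478, 1.57, 0.171]
force: [-5.5, -0.4, 15.1]
grip_width: 0.386
```

Emit:
apply_moves:
  rows:
    - [0, 0, -0.0002, 0]
    - [0, 0, -0.0005, 0]
    - [0, 0, -0.0005, 0]
    - [0, 0, -0.0005, 0]

```text
time: 6.3
tool_pos: [0.545, 0.1706, 0.1036]
eef_rot: [-1.476, 1.57, 0.173]
force: [-8.2, -1.4, 20.4]
grip_width: 0.389
```

Emit:
apply_moves:
  rows:
    - [0, 0, 0.005, 0]
    - [0, 0, 0.03, 0]
    - [0, 0, 0.075, 0]
    - [0, -0.02, 0.11, -5]
    - [-0.01, -0.06, 0.12, -13]
    - [-0.02, -0.1, 0.12, -21]
    - [-0.03, -0.14, 0.12, -29]
    - [-0.04, -0.18, 0.12, -37]
    - [-0.05, -0.22, 0.12, -44.5]
    - [-0.06, -0.26, 0.12, -44.5]
    - [-0.06, -0.289, 0.1, -44.5]
    - [-0.06, -0.289, 0.08, -44.5]

```text
time: 7.5
tool_pos: [0.4848, -0.1215, 0.1816]
eef_rot: [-1.405, 1.569, -0.535]
force: [-0.3, 0.9, -0.2]
grip_width: 0.392
```

Emit:
apply_moves:
  rows:
    - [0, 0, -0.04, 0]
    - [0, 0, -0.08, 0]
    - [0, 0, -0.1, 0]
    - [0, 0, -0.1, 0]
    - [0, 0, -0.1, 0]

```text
time: 8.0
tool_pos: [0.485, -0.1185, 0.0822]
eef_rot: [-1.257, 1.57, -0.385]
force: [0.7, -0.2, -0.4]
grip_width: 0.391
```

Run:
```python
from h import *
from scipy.spatial.transform import Rotation as R
o=arm.get_obs(); M=R.from_euler('xyz',o['eef_rot']).as_matrix(); print(o['tool_pos'],o['force'],o['joint_pos'], 'jaw yaw',np.degrees(np.arctan2(M[1,2],M[0,2])))
ps=[]
for n,(a,b,c,e) in [('side',(95,185,195,305)),('side',(170,260,210,320))]:
    p,d=eyes.grab_frame(n); ps.append(cv2.resize(p[a:b,c:e,::-1],(400,400*(b-a)//(e-c)),interpolation=cv2.INTER_CUBIC))
cv2.imwrite('pics/b.png',np.hstack(ps)); np.save('side1.npy',d)
p,d=eyes.grab_frame('top');cv2.imwrite('pics/b2.png',p[120:250,200:330,::-1].repeat(4,0).repeat(4,1)); np.save('top1.npy',d); cv2.imwrite('pics/top1.png',p[:,:,::-1])
C=cloud('top',d)
Q=C[165:178,112:140].reshape(-1,3); print(np.histogram(Q[:,2],bins=np.arange(.09,.13,.002)))
```

```text
[ 0.48499713 -0.11854881  0.08219746] [ 0.74763838 -0.15925679 -0.4343589 ] [-3.32991507e-01  4.55077685e-01  1.89508765e+00 -2.50921399e-05
  7.91085318e-01 -1.20527445e+00] jaw yaw 49.979142480024706
(array([ 0,  0,  0,  2, 15, 71, 69, 20,  2,  3,  5,  3,  0,  5, 14, 50, 45,
       27,  5,  0]), array([0.09 , 0.092, 0.094, 0.096, 0.098, 0.1  , 0.102, 0.104, 0.106,
       0.108, 0.11 , 0.112, 0.114, 0.116, 0.118, 0.12 , 0.122, 0.124,
       0.126, 0.128, 0.13 ]))
```

View pics/b.png

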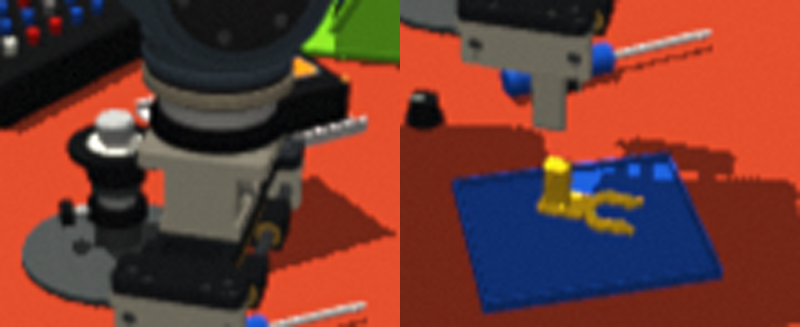

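View pics/b2.png

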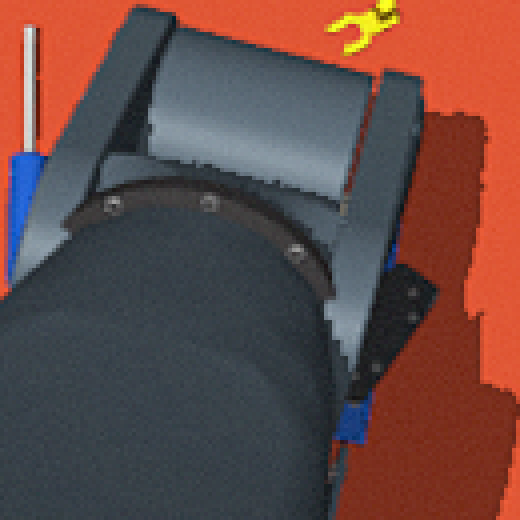

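The hub now sits at about 0.102–0.104, with roughly 21 mm of bare post above it (side crop at (115,125)), so the shelf is home. One gripper finger is visible above the clip's lug at (555,110). Next I'll descend and grip.

Emit:
apply_moves:
  rows:
    - [0, 0, -0.03, 0]
    - [0, 0, -0.05, 0]
    - [0, 0, -0.062, 0]
    - [0, 0, -0.067, 0]
    - [0, 0, -0.0695, 0]
    - [0, 0, -0.0705, 0]
    - [0, 0, -0.0705, 0]
    - [0, 0, -0.0705, 0]

```text
time: 8.95
tool_pos: [0.485, -0.1185, 0.0116]
eef_rot: [-1.207, 1.57, -0.335]
force: [0.6, 0.4, 0.2]
grip_width: 0.394
```

Emit:
apply_moves:
  rows:
    - [0, 0, 0, 0]
    - [0, 0, 0, 0]
    - [0, 0, 0, 0]
    - [0, 0, 0, 0]
    - [0, 0, 0, 0]
    - [0, 0, 0, 0]
    - [0, 0, 0, 0]
    - [0, 0, 0, 0]
  hand: 0
  grip_force: 45

```text
time: 9.75
tool_pos: [0.4847, -0.1184, 0.0111]
eef_rot: [-0.821, 1.571, 0.051]
force: [-0.4, -0.4, 2.0]
grip_width: 0.129
```

Emit:
apply_moves:
  rows:
    - [0, 0, 0.01, 0]
    - [0, 0, 0.03, 0]
    - [0, 0, 0.07, 0]
    - [0, 0, 0.11, 0]
    - [-0.03, 0.03, 0.14, 8]
    - [-0.06, 0.07, 0.15, 16]
    - [-0.08, 0.11, 0.15, 24]
    - [-0.08, 0.15, 0.15, 32]
    - [-0.08, 0.19, 0.15, 40]
    - [-0.08, 0.23, 0.15, 44.5]
    - [-0.07, 0.26, 0.15, 44.5]
    - [-0.07, 0.26, 0.15, 44.5]

```text
time: 10.95
tool_pos: [0.4152, 0.1442, 0.1617]
eef_rot: [-1.214, 1.569, 0.438]
force: [-0.3, -0.6, -0.7]
grip_width: 0.127
```

Emit:
apply_moves:
  rows:
    - [0, 0, 0, 0]
    - [0, 0, 0, 0]

```text
time: 11.15
tool_pos: [0.4143, 0.1408, 0.1612]
eef_rot: [2.192, 1.57, -2.443]
force: [0.2, 0.5, -0.6]
grip_width: 0.126
```

Run:
```python
from h import *
from scipy.spatial.transform import Rotation as R
o=arm.get_obs(); M=R.from_euler('xyz',o['eef_rot']).as_matrix(); print(o['tool_pos'],o['force'],o['joint_pos'],o['grip_width'], 'jaw yaw',np.degrees(np.arctan2(M[1,2],M[0,2])))
for n in ['side','top']:
    p,d=eyes.grab_frame(n); cv2.imwrite(f'pics/{n}2.png',p[:,:,::-1]); np.save(n+'2.npy',d); print(proj(n,o['tool_pos']))
```

```text
[0.41433348 0.14082529 0.16116395] [ 0.24342702  0.47271849 -0.60528213] [ 2.21284101e-01  2.25820562e-01  1.98745490e+00 -2.13789318e-04
  9.28647909e-01 -1.42686023e+00] 0.12634431830429868 jaw yaw 94.4390540245806
(np.float64(183.09905239741218), np.float64(127.68842511499444))
(np.float64(137.0791771079299), np.float64(226.13029066766666))
```

View pics/side2.png

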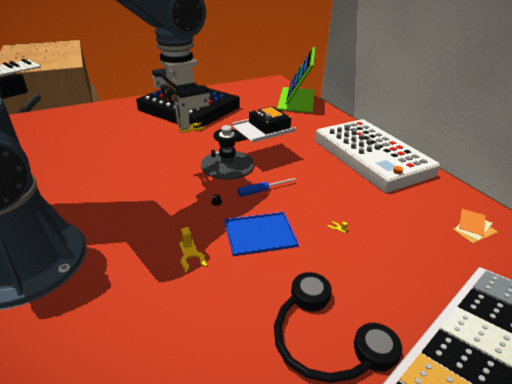

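View pics/top2.png

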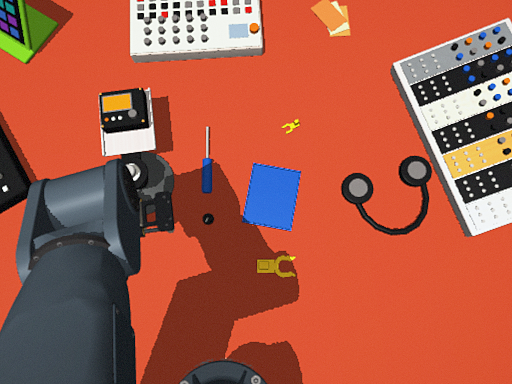

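The side view shows the clip held at about (190,127), jaws towards the post, with the tray empty. Next I'll measure the held clip.

Run:
```python
from h import *
s=cv2.imread('pics/side2.png'); d=np.load('side2.npy'); C=cloud('side',d)
hsv=cv2.cvtColor(s,cv2.COLOR_BGR2HSV); m=(hsv[...,0]>18)&(hsv[...,0]<38)&(hsv[...,1]>120)
m&=(C[...,2]>.13)&(C[...,2]<.21)&(d>0)&(C[...,0]<.5)&(C[...,0]>.35); m[:90]=0;m[150:]=0
P=C[m]; print(len(P), P.min(0),P.max(0),np.median(P,0))
T=np.array([.41433,.14083,.16116]); a=np.radians(4.4); x=np.array([np.cos(a),np.sin(a),0]); y=np.array([-np.sin(a),np.cos(a),0])
v,u=np.nonzero(m)
for q,uu,vv in zip(P-T,u,v): print(uu,vv,(np.array([q@x,q@y,q[2]])*1000).round(0).astype(int).tolist(),end=' ')
cv2.imwrite('pics/c2.png',cv2.resize(s[60:170,150:290],(800,629),interpolation=cv2.INTER_CUBIC)[:600])
```

```text
118 [0.40486896 0.1255855  0.15269503] [0.46755806 0.16224807 0.19261083] [0.43798199 0.13589124 0.15806414]
179 118 [-5, 8, 25] 180 118 [-8, -8, 31] 179 119 [-6, 8, 22] 180 119 [-6, -1, 26] 179 120 [-7, 6, 20] 180 120 [-6, 0, 22] 179 121 [-7, 7, 17] 180 121 [-5, 4, 18] 180 122 [-6, 1, 17] 200 122 [55, 17, -3] 180 123 [-5, 5, 12] 193 123 [35, 17, -1] 194 123 [38, 18, -3] 195 123 [40, 17, -3] 196 123 [43, 16, -3] 197 123 [46, 16, -4] 198 123 [47, 13, -3] 199 123 [51, 15, -4] 200 123 [53, 14, -4] 180 124 [-7, 1, 12] 191 124 [29, 18, -4] 192 124 [31, 14, -2] 193 124 [35, 19, -5] 194 124 [34, 10, -2] 195 124 [38, 12, -3] 196 124 [41, 12, -4] 197 124 [45, 15, -6] 198 124 [46, 10, -4] 199 124 [49, 12, -6] 200 124 [53, 13, -7] 180 125 [-5, 7, 6] 190 125 [24, 13, -4] 191 125 [26, 10, -2] 192 125 [28, 10, -3] 193 125 [33, 13, -5] 194 125 [34, 9, -4] 195 125 [39, 14, -7] 196 125 [42, 15, -8] 197 125 [44, 15, -8] 198 125 [45, 8, -6] 180 126 [-6, 5, 4] 190 126 [22, 7, -3] 191 126 [23, 3, -2] 192 126 [26, 4, -3] 193 126 [32, 12, -7] 201 126 [46, -9, -2] 202 126 [50, -6, -4] 203 126 [50, -11, -2] 
[... 783 characters left out ...]
7 129 [8, -7, -3] 188 129 [10, -9, -2] 189 129 [12, -10, -2] 190 129 [14, -12, -2] 191 129 [18, -8, -5] 192 129 [21, -7, -5] 193 129 [23, -10, -5] 194 129 [25, -12, -4] 195 129 [27, -13, -5] 196 129 [29, -13, -5] 197 129 [32, -14, -5] 198 129 [33, -18, -4] 199 129 [37, -16, -5] 200 129 [40, -15, -6] 201 129 [43, -14, -7] 180 130 [-9, 0, -5] 181 130 [-8, -4, -3] 182 130 [-5, -5, -3] 183 130 [-4, -8, -2] 184 130 [-2, -10, -2] 185 130 [0, -11, -2] 186 130 [4, -9, -4] 187 130 [7, -8, -5] 188 130 [8, -11, -4] 189 130 [12, -10, -5] 190 130 [15, -8, -7] 181 131 [-8, -5, -5] 182 131 [-8, -12, -3] 183 131 [-5, -10, -4] 184 131 [-1, -8, -6] 185 131 [1, -9, -6] 186 131 [4, -8, -7] 182 132 [-8, -10, -6]
```

View pics/c2.png

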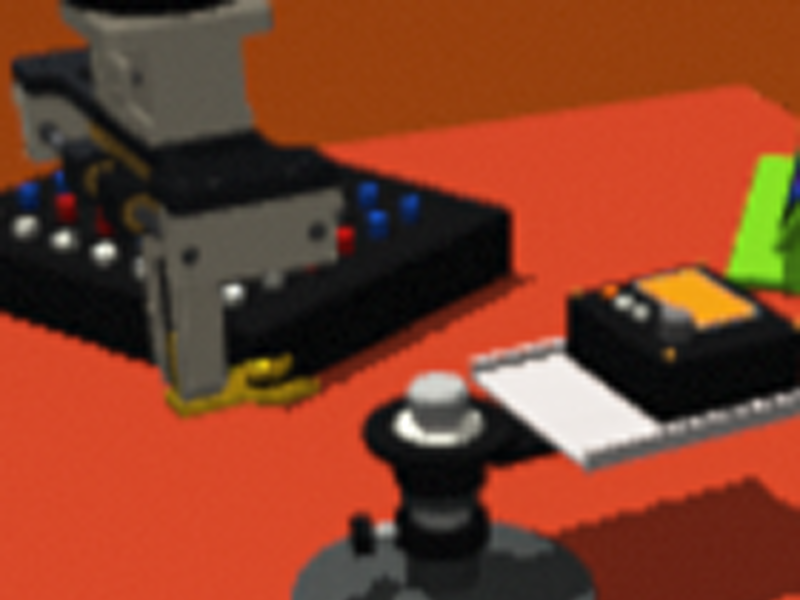

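Run:
```python
from h import *
for c in ['side','top']:
  for z in (.1036,.115,.125): print(c,z,np.round(proj(c,np.array([.5447,.1705,z])),2))
# white ring centroid by connected comp
for f,c,box in [('side2','side',(112,145,210,245)),('top0','top',(155,190,110,150))]:
    im=cv2.imread(f'pics/{f}.png'); hsv=cv2.cvtColor(im,cv2.COLOR_BGR2HSV); m=((hsv[...,2]>75)&(hsv[...,1]<70)).astype(np.uint8)
    M=np.zeros_like(m); a,b,e,g=box; M[a:b,e:g]=m[a:b,e:g]
    n,l,st,ce=cv2.connectedComponentsWithStats(M); 
    for i in range(1,n):
        if st[i,4]>30:
            print(f,st[i],ce[i]); 
            ct=cv2.findContours((l==i).astype(np.uint8),cv2.RETR_EXTERNAL,cv2.CHAIN_APPROX_NONE)[0][0]; print(cv2.fitEllipse(ct))
```

```text
side 0.1036 [226.   133.88]
side 0.115 [225.91 130.21]
side 0.125 [225.82 126.95]
top 0.1036 [130.13 172.45]
top 0.115 [128.71 171.16]
top 0.125 [127.44 170.01]
side2 [233 121  12  15 117] [239.8034188  126.88034188]
((239.81114196777344, 126.77217864990234), (10.731486320495605, 14.973872184753418), 151.6707000732422)
side2 [219 125  15  13 132] [225.93939394 131.84090909]
((226.0442352294922, 131.7660675048828), (12.387104988098145, 13.290205955505371), 84.73210906982422)
top0 [119 161  20  20 309] [128.42718447 170.82524272]
((128.44175720214844, 170.8199462890625), (18.321115493774414, 19.712472915649414), 60.125484466552734)
top0 [110 175  27  15 112] [116.45535714 185.3125    ]
((107.47077178955078, 191.2601318359375), (19.8812255859375, 20.101449966430664), 134.14727783203125)
```

Emit:
apply_moves:
  rows:
    - [0.015, 0.008, 0, 0]
    - [0.03, 0.016, -0.01, 0]
    - [0.0447, 0.0233, -0.02, 0]
    - [0.0447, 0.0233, -0.036, 0]
    - [0.0447, 0.0233, -0.043, 0]
    - [0.0447, 0.0233, -0.047, 0]
    - [0.0447, 0.0233, -0.047, 0]
    - [0.0447, 0.0233, -0.047, 0]

```text
time: 12.05
tool_pos: [0.4595, 0.1647, 0.1146]
eef_rot: [-1.419, 1.57, 0.229]
force: [-0.0, -0.5, -0.6]
grip_width: 0.123
```

Run:
```python
from h import *
o=arm.get_obs(); print(o['tool_pos'],o['force'],o['wrist_torque'])
p,d=eyes.grab_frame('side'); cv2.imwrite('pics/c3.png',cv2.resize(p[80:170,170:290,::-1],(800,600),interpolation=cv2.INTER_CUBIC))
```

```text
[0.45947791 0.164732   0.11457692] [-0.04495216 -0.49191711 -0.62561286] [ 0.04215476 -0.02031599  0.01920546]
```

View pics/c3.png

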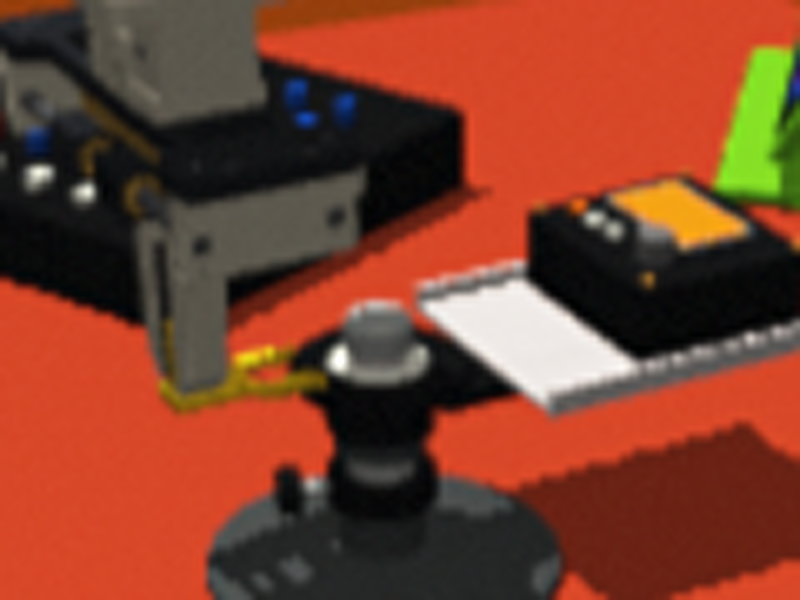

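The clip lies level with its tips over the near hub edge at (320,378), pointing at the post at (380,335). Now I'll advance and touch down on the hub.

Emit:
apply_moves:
  rows:
    - [0.005, 0.0004, 0, 0]
    - [0.01, 0.0008, 0, 0]
    - [0.013, 0.001, -0.0008, 0]
    - [0.013, 0.001, -0.0014, 0]
    - [0.013, 0.001, -0.0014, 0]
    - [0.013, 0.001, -0.0014, 0]

```text
time: 12.7
tool_pos: [0.4722, 0.1659, 0.1126]
eef_rot: [1.73, 1.571, -2.904]
force: [0.1, -0.3, -0.5]
grip_width: 0.127
```

Emit:
apply_moves:
  rows:
    - [0, 0, -0.0003, 0]
    - [0, 0, -0.0005, 0]
    - [0, 0, -0.0005, 0]
    - [0, 0, -0.0005, 0]

```text
time: 13.1
tool_pos: [0.4723, 0.1659, 0.1121]
eef_rot: [1.952, 1.571, -2.682]
force: [0.8, 0.5, -0.6]
grip_width: 0.127
```

Emit:
apply_moves:
  rows:
    - [0, 0, -0.0003, 0]
    - [0, 0, -0.0005, 0]
    - [0, 0, -0.0005, 0]

```text
time: 13.4
tool_pos: [0.4723, 0.1658, 0.1116]
eef_rot: [1.834, 1.571, -2.8]
force: [0.3, 0.5, -0.5]
grip_width: 0.124
```

Emit:
apply_moves:
  rows:
    - [0, 0, -0.0003, 0]
    - [0, 0, -0.0005, 0]
    - [0, 0, -0.0005, 0]

```text
time: 13.7
tool_pos: [0.4723, 0.1659, 0.1113]
eef_rot: [-1.725, 1.571, -0.076]
force: [-1.2, -0.8, 3.0]
grip_width: 0.127
```

Emit:
apply_moves:
  rows:
    - [0.002, 0.0002, 0.0003, 0]
    - [0.004, 0.0003, 0.0003, 0]
    - [0.006, 0.0005, 0.0003, 0]
    - [0.008, 0.0006, 0.0003, 0]
    - [0.01, 0.0008, 0.0003, 0]
    - [0.01, 0.0008, 0.0003, 0]

```text
time: 14.3
tool_pos: [0.4827, 0.1667, 0.1114]
eef_rot: [-1.564, 1.57, 0.084]
force: [0.3, 1.0, -0.3]
grip_width: 0.123
```

Emit:
apply_moves:
  rows:
    - [0.002, 0.0002, 0, 0]
    - [0.004, 0.0003, 0, 0]
    - [0.006, 0.0005, 0, 0]
    - [0.006, 0.0005, 0, 0]

```text
time: 14.7
tool_pos: [0.4886, 0.1672, 0.1114]
eef_rot: [-1.48, 1.571, 0.169]
force: [-0.4, -0.7, -0.4]
grip_width: 0.128
```

Emit:
apply_moves:
  rows:
    - [0.001, -0.0003, 0, 0]
    - [0.002, -0.0003, 0, 0]
    - [0.003, -0.0003, 0, 0]
    - [0.003, -0.0003, 0, 0]

```text
time: 15.1
tool_pos: [0.4915, 0.1668, 0.1114]
eef_rot: [-1.807, 1.571, -0.158]
force: [-0.1, 0.1, -0.1]
grip_width: 0.126
```

Emit:
apply_moves:
  rows:
    - [0.001, 0.0001, 0, 0]
    - [0.002, 0.0002, 0, 0]
    - [0.002, 0.0002, 0, 0]

```text
time: 15.4
tool_pos: [0.4928, 0.167, 0.1114]
eef_rot: [1.699, 1.569, -2.936]
force: [-5.1, -1.5, 4.7]
grip_width: 0.123
```

Emit:
apply_moves:
  rows:
    - [0.001, 0.0001, 0, 0]
    - [0.002, 0.0002, 0, 0]
    - [0.002, 0.0002, 0, 0]

```text
time: 15.7
tool_pos: [0.4939, 0.1671, 0.1114]
eef_rot: [1.669, 1.567, -2.965]
force: [-10.9, -0.6, 9.3]
grip_width: 0.125
```

Emit:
apply_moves:
  rows:
    - [0.0005, 0, 0.0003, 0]
    - [0.001, 0.0001, 0.0003, 0]
    - [0.001, 0.0001, 0.0003, 0]

```text
time: 16.0
tool_pos: [0.4951, 0.1672, 0.1115]
eef_rot: [1.701, 1.568, -2.933]
force: [-6.1, -1.5, 2.4]
grip_width: 0.122
```

Emit:
apply_moves:
  rows:
    - [0.001, 0.0001, 0, 0]
    - [0.002, 0.0002, 0, 0]
    - [0.002, 0.0002, 0, 0]

```text
time: 16.3
tool_pos: [0.4968, 0.1674, 0.1115]
eef_rot: [1.681, 1.567, -2.953]
force: [-8.5, -1.0, 5.2]
grip_width: 0.129
```

Emit:
apply_moves:
  rows:
    - [0.001, 0.0001, 0, 0]
    - [0.002, 0.0002, 0, 0]
    - [0.002, 0.0002, 0, 0]

```text
time: 16.6
tool_pos: [0.4995, 0.1676, 0.1115]
eef_rot: [1.74, 1.569, -2.894]
force: [-2.9, -1.6, 0.4]
grip_width: 0.128
```

Emit:
apply_moves:
  rows:
    - [0.001, 0.0001, 0, 0]
    - [0.002, 0.0002, 0, 0]
    - [0.002, 0.0002, 0, 0]

```text
time: 16.9
tool_pos: [0.5018, 0.1678, 0.1115]
eef_rot: [1.79, 1.569, -2.845]
force: [-4.2, -1.3, 1.1]
grip_width: 0.127
```

Emit:
apply_moves:
  rows:
    - [0.001, 0.0001, 0, 0]
    - [0.002, 0.0002, 0, 0]
    - [0.003, 0.0002, 0, 0]
    - [0.003, 0.0002, 0, 0]

```text
time: 17.3
tool_pos: [0.5058, 0.1682, 0.1117]
eef_rot: [-1.611, 1.57, 0.038]
force: [0.9, -1.9, -1.9]
grip_width: 0.124
```

Emit:
apply_moves:
  rows:
    - [0.001, 0.0001, 0, 0]
    - [0.002, 0.0002, 0, 0]
    - [0.002, 0.0002, 0, 0]

```text
time: 17.6
tool_pos: [0.5068, 0.1682, 0.1115]
eef_rot: [1.709, 1.569, -2.925]
force: [-4.1, -2.2, 0.5]
grip_width: 0.126
```

Emit:
apply_moves:
  rows:
    - [0.0005, 0, 0, 0]
    - [0.001, 0.0001, 0, 0]
    - [0.001, 0.0001, 0, 0]

```text
time: 17.9
tool_pos: [0.5072, 0.1683, 0.1115]
eef_rot: [1.693, 1.568, -2.941]
force: [-7.1, -3.3, 1.7]
grip_width: 0.128
```

Emit:
apply_moves:
  rows:
    - [0.0005, -0.0002, 0, 0]
    - [0.001, -0.0003, 0, 0]
    - [0.001, -0.0003, 0, 0]

```text
time: 18.2
tool_pos: [0.5083, 0.1682, 0.1115]
eef_rot: [1.571, 1.568, -3.063]
force: [-6.8, -0.8, 2.1]
grip_width: 0.127
```

Emit:
apply_moves:
  rows:
    - [0.0004, -0.0001, 0, 0]
    - [0.0008, -0.0002, 0, 0]
    - [0.0008, -0.0002, 0, 0]

```text
time: 18.5
tool_pos: [0.509, 0.1681, 0.1115]
eef_rot: [1.501, 1.568, -3.134]
force: [-9.5, 0.2, 2.3]
grip_width: 0.126
```

Emit:
apply_moves:
  rows:
    - [0.0003, 0, 0, 0]
    - [0.0006, 0, 0, 0]
    - [0.0006, 0, 0, 0]

```text
time: 18.8
tool_pos: [0.5094, 0.1681, 0.1115]
eef_rot: [1.513, 1.568, -3.121]
force: [-9.4, -0.6, 4.0]
grip_width: 0.124
```

Emit:
apply_moves:
  rows:
    - [0.0003, 0, 0, 0]
    - [0.0005, 0, 0, 0]
    - [0.0005, 0, 0, 0]

```text
time: 19.1
tool_pos: [0.5094, 0.1681, 0.1115]
eef_rot: [1.542, 1.567, -3.092]
force: [-11.6, 0.2, 5.5]
grip_width: 0.123
```

Emit:
apply_moves:
  rows:
    - [0.0003, 0, 0, 0]
    - [0.0006, 0.0001, 0, 0]
    - [0.0006, 0.0001, 0, 0]

```text
time: 19.4
tool_pos: [0.5095, 0.1681, 0.1115]
eef_rot: [1.579, 1.565, -3.055]
force: [-16.9, 0.2, 8.8]
grip_width: 0.126
```

Emit:
apply_moves:
  rows:
    - [0.0003, 0, 0, 0]
    - [0.0005, 0, 0, 0]
    - [0.0005, 0, 0, 0]

```text
time: 19.7
tool_pos: [0.5095, 0.1681, 0.1115]
eef_rot: [1.583, 1.564, -3.051]
force: [-18.7, 0.3, 10.7]
grip_width: 0.129
```

Emit:
apply_moves:
  rows:
    - [0, 0, 0.0002, 0]
    - [0.0003, 0, 0.0003, 0]
    - [0.0003, 0, 0.0003, 0]
    - [0.0003, 0, 0.0003, 0]

```text
time: 20.1
tool_pos: [0.5095, 0.1681, 0.1116]
eef_rot: [1.584, 1.563, -3.05]
force: [-19.0, 0.0, 9.6]
grip_width: 0.127
```

Emit:
apply_moves:
  rows:
    - [-0.0005, 0, 0, 0]
    - [-0.0013, -0.0001, 0, 0]
    - [-0.0013, -0.0001, 0, 0]

```text
time: 20.4
tool_pos: [0.5095, 0.1681, 0.1116]
eef_rot: [1.535, 1.567, -3.099]
force: [-10.7, 0.6, 2.9]
grip_width: 0.123
```

Emit:
apply_moves:
  rows:
    - [0, 0, 0, 0]
    - [0, 0, 0, 0]
    - [0, 0, 0, 0]
    - [0, 0, 0, 0]
    - [0, 0, 0, 0]
  hand: 0.35

```text
time: 20.9
tool_pos: [0.5116, 0.168, 0.1121]
eef_rot: [-1.434, 1.57, 0.215]
force: [-0.0, -0.8, -0.8]
grip_width: 0.35
```

Released with no force on the tool. Now straight up and away to look.

Emit:
apply_moves:
  rows:
    - [-0.001, 0, 0.01, 0]
    - [-0.002, 0, 0.03, 0]
    - [-0.002, 0, 0.06, 0]
    - [-0.002, 0, 0.1, 0]
    - [-0.02, -0.03, 0.13, 0]
    - [-0.05, -0.07, 0.15, 0]
    - [-0.08, -0.11, 0.15, 0]
    - [-0.11, -0.15, 0.15, 0]
    - [-0.13, -0.19, 0.15, 0]
    - [-0.15, -0.23, 0.15, 0]
    - [-0.15, -0.26, 0.15, 0]
    - [-0.15, -0.26, 0.15, 0]

```text
time: 22.1
tool_pos: [0.361, -0.0945, 0.2629]
eef_rot: [-2.275, 1.569, -0.63]
force: [0.7, 1.0, 0.2]
grip_width: 0.352
```

Run:
```python
from h import *
o=arm.get_obs(); print(o['tool_pos'],o['force'])
ps=[]
for n,(a,b,c,e) in [('side',(95,185,195,305)),('top',(80,220,85,185))]:
    p,d=eyes.grab_frame(n); cv2.imwrite(f'pics/{n}4.png',p[:,:,::-1]); C=cloud(n,d)
    ps.append(cv2.resize(p[a:b,c:e,::-1],(400,400*(b-a)//(e-c)),interpolation=cv2.INTER_CUBIC))
    hsv=cv2.cvtColor(p,cv2.COLOR_RGB2HSV); m=(hsv[...,0]>18)&(hsv[...,0]<38)&(hsv[...,1]>120)&(d>0)&(abs(C[...,0]-.53)<.07)&(abs(C[...,1]-.17)<.05)
    P=C[m]; 
    if len(P)==0: continue
    A=np.array([.5447,.1707,.1036]); an=np.radians(4.4); x=np.array([np.cos(an),np.sin(an),0]); y=np.array([-np.sin(an),np.cos(an),0])
    Q=np.c_[(P-A)@x,(P-A)@y,P[:,2]-A[2]]*1000; f=Q[Q[:,2]<12]; l=Q[Q[:,2]>29]
    print(n,len(Q),'flat x',np.percentile(f[:,0],[0,3,97,100]).round(1),'y',np.percentile(f[:,1],[0,3,97,100]).round(1),'z',np.median(f[:,2]).round(1),'lug top',l.mean(0).round(1),len(l))
h=max(x.shape[0] for x in ps); cv2.imwrite('pics/fin.png',np.hstack([np.pad(x,((0,h-x.shape[0]),(0,0),(0,0))) for x in ps]))
```

```text
[ 0.36101966 -0.09445673  0.26293701] [0.71965491 0.96324394 0.16010077]
side 160 flat x [-44.7 -43.8  16.7  25.1] y [-23.1 -18.4  12.1  24. ] z 4.6 lug top [-35.3  -1.4  32.8] 22
top 230 flat x [-46.5 -45.7  18.8  21.2] y [-18.6 -16.8  17.3  19.6] z 2.9 lug top [-35.5   0.4  32.4] 42
```

View pics/fin.png

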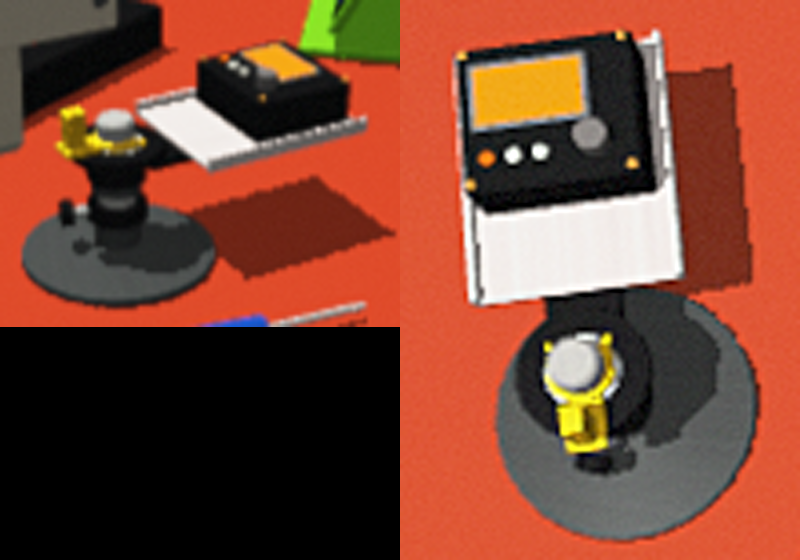

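View pics/side4.png

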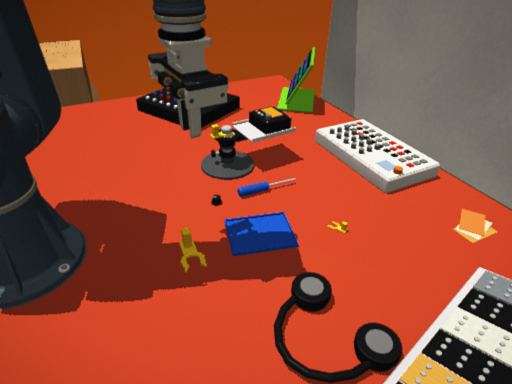

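The final views show the clip around the post: in the top crop the jaw tips are at (550,348) and (605,340) and the lug at (575,420). It sits flat on the lowered hub, and the loose items haven't moved. Handing in.

```bash
python3 -c "
from cell import ticket
print(ticket.close_job())"
```

```text
the job is handed in; nothing more can be done
None
```

The shelf is pressed home and the yellow clip is fully home in the groove. I handed the job in after about 22 s of robot time.

- **Shelf:** I pressed the hub down with the fingers either side of the post. It moved at about 8–10 N, then stopped moving at z = 0.1036 while the force rose to 20.4 N vertical (about 22 N in total).
- **Clip:** I took the middle-sized clip from the blue tray by its lug and slid it in flat on the hub. The jaws spread at about 11 N along the push. The bore then dragged at 7–9 N until the clip stopped at x = 0.5095, 0.7 mm past where I expected the stop. I finished with 19 N along the push (about 21 N in total) and it moved no further, then let go and withdrew.
- **Last checks:** The top camera puts the jaw tips about 18–19 mm ahead of the post axis, the lug about 35.5 mm behind it and the tail about 46 mm behind. These fit a fully home clip to within about 1 mm. In the pictures the screwdriver, spare knob and headphones are where they were, and the tool was clear with no contact force.
- **Disagreements:** The side camera's clip outline was noisier, with scattered points up to 25 mm out. The upward force rose to about 10 N during the final press, from the tool tilting slightly under load. No check failed.

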